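# Change over the spring vice: sealed board out, dry plaster boards in

### The job

Unclip the brown sealed board from the blue spring vice and lay it on the slatted drying rack. The white plaster boards look alike, but some are dry (about 140 g) and some still damp (about 250 g): lift each one to feel which it is. Clip every dry board into a station of its own in the vice for carving - push one end into its sprung jaw, lower the other end inside the opposite lip and let go, so that it lies level on both ledges under both lips, centred by the springs - and lay every damp board flat on the rack; do not stack boards. Leave the cup, bungs and wedge where they are.

Things in the scene. Friction and masses are not known exactly. Their poses are not given: they have to be found in the camera images.
- board_a: white plaster board, a rounded block 110 (x) x 60 (y) x 20 (z) mm; origin: centre of its underside, z up. 3 to 5 boards are present (2 or 3 dry, 1 or 2 damp), alike to the eye: a dry one weighs about 0.14 kg, a damp one about 0.25 kg. Starts flat on the table; pick it from above across its 60 mm width.
- board_b: white plaster board, a rounded block 110 (x) x 60 (y) x 20 (z) mm; origin: centre of its underside, z up. 3 to 5 boards are present (2 or 3 dry, 1 or 2 damp), alike to the eye: a dry one weighs about 0.14 kg, a damp one about 0.25 kg. Starts flat on the table; pick it from above across its 60 mm width.
- board_c: white plaster board, a rounded block 110 (x) x 60 (y) x 20 (z) mm; origin: centre of its underside, z up. 3 to 5 boards are present (2 or 3 dry, 1 or 2 damp), alike to the eye: a dry one weighs about 0.14 kg, a damp one about 0.25 kg. Starts flat on the table; pick it from above across its 60 mm width.
- board_d: white plaster board, a rounded block 110 (x) x 60 (y) x 20 (z) mm; origin: centre of its underside, z up. 3 to 5 boards are present (2 or 3 dry, 1 or 2 damp), alike to the eye: a dry one weighs about 0.14 kg, a damp one about 0.25 kg. Starts flat on the table; pick it from above across its 60 mm width.
- board_e: white plaster board, a rounded block 110 (x) x 60 (y) x 20 (z) mm; origin: centre of its underside, z up. 3 to 5 boards are present (2 or 3 dry, 1 or 2 damp), alike to the eye: a dry one weighs about 0.14 kg, a damp one about 0.25 kg. Starts flat on the table; pick it from above across its 60 mm width.
- sealed_board: the finished board, brown (terracotta colour) with three white rings on its top, 110 (x) x 60 (y) x 20 (z) mm, about 0.16 kg; origin: centre of its underside, z up. At the start it sits clipped in the vice's middle station (station_2); to free it do the loading in reverse: push it about 13 mm towards one jaw, raise the other end, draw it out.
- vice: fixed blue spring vice, base 250 (x) x 290 (y) x 14 mm, origin under its centre, with three parallel stations 105 mm apart along its y. A level board cannot pass between the lips of a station: enter one end, tilted about 16 degrees with that end low, push its jaw back about 16 mm, lower the other end inside the opposite lip onto its ledge, let go: the springs centre it.
- station_1 (a point): where the centre of a seated board's underside lies, 55 mm above the table; x runs from jaw to jaw (the board's length), y across, z up. All three stations are alike. At +x and at -x stands an aluminium jaw, 48 mm wide (y), upright face at rest 52 mm from this point. Only the base plate lies between the jaws, 41 mm below this point: room for fingers beside the board.
- station_2 (a point): seating point of the middle station, as station_1. Each jaw has a ledge that carries the board, reaching 20 mm inward from its face (top at this point's height, 6 mm thick), and above it a lip reaching 5 mm inward, its underside 24 mm and its top 28 mm above the ledge: a mouth 24 mm high for the 20 mm board.
- station_3 (a point): seating point of the third station, as station_1. Each jaw slides outward up to 22 mm against its spring: 2.4 N to start and 0.4 N more per mm; a seated board holds both back 3 mm. Behind the jaws, 97 to 115 mm out from this point, stand fixed guide blocks that reach 17 mm above it.
- rack_top (a point): centre of the top of the fixed slatted wooden drying rack, 38 mm above the table; top 350 (x) x 140 (y) mm, eight slats along y, x and y along its sides. Room for three boards side by side along x, e.g. at the point and 110 mm either side of it, their length along the rack's y.
- cup: brittle white cast cup, 54 mm across, 65 tall; bystander, origin under its centre
- bung_red: red rubber bung, 41 mm across, 32 tall; bystander, origin under its centre
- bung_black: black rubber bung, 45 mm across, 32 tall; bystander, origin under its centre
- wedge: wooden wedge 85 x 28 x 22 mm; bystander, origin under its centre

How it is judged:
At the end, for the whole second after the job is handed in: Dry boards: each in a station, origin within 3.5 mm of its point along x, 12 mm along y, -3 to +4.5 mm in z, lengthwise within 0.1 rad. Damp and sealed boards: on the rack, origin within 155 mm (x), 55 mm (y), -3 to +5 mm (z) of its point. All level within 0.06 rad, at rest (((x of board_a in the frame of station_1 between -0.0035 and 0.0035 m and y of board_a in the frame of station_1 between -0.012 and 0.012 m and z of board_a in the frame of station_1 between -0.003 and 0.0045 m and angle between the x axis of board_a and the x axis of station_1, either way round below 0.1 rad and angle between board_a's own z axis and vertical below 0.06 rad) or (x of board_a in the frame of station_2 between -0.0035 and 0.0035 m and y of board_a in the frame of station_2 between -0.012 and 0.012 m and z of board_a in the frame of station_2 between -0.003 and 0.0045 m and angle between the x axis of board_a and the x axis of station_2, either way round below 0.1 rad and angle between board_a's own z axis and vertical below 0.06 rad) or (x of board_a in the frame of station_3 between -0.0035 and 0.0035 m and y of board_a in the frame of station_3 between -0.012 and 0.012 m and z of board_a in the frame of station_3 between -0.003 and 0.0045 m and angle between the x axis of board_a and the x axis of station_3, either way round below 0.1 rad and angle between board_a's own z axis and vertical below 0.06 rad)) and ((x of board_b in the frame of station_1 between -0.0035 and 0.0035 m and y of board_b in the frame of station_1 between -0.012 and 0.012 m and z of board_b in the frame of station_1 between -0.003 and 0.0045 m and angle between the x axis of board_b and the x axis of station_1, either way round below 0.1 rad and angle between board_b's own z axis and vertical below 0.06 rad) or (x of board_b in the frame of station_2 between -0.0035 and 0.0035 m and y of board_b in the frame of station_2 between -0.012 and 0.012 m and z of board_b in the frame of station_2 between -0.003 and 0.0045 m and angle between the x axis of board_b and the x axis of station_2, either way round below 0.1 rad and angle between board_b's own z axis and vertical below 0.06 rad) or (x of board_b in the frame of station_3 between -0.0035 and 0.0035 m and y of board_b in the frame of station_3 between -0.012 and 0.012 m and z of board_b in the frame of station_3 between -0.003 and 0.0045 m and angle between the x axis of board_b and the x axis of station_3, either way round below 0.1 rad and angle between board_b's own z axis and vertical below 0.06 rad)) and ((x of board_c in the frame of station_1 between -0.0035 and 0.0035 m and y of board_c in the frame of station_1 between -0.012 and 0.012 m and z of board_c in the frame of station_1 between -0.003 and 0.0045 m and angle between the x axis of board_c and the x axis of station_1, either way round below 0.1 rad and angle between board_c's own z axis and vertical below 0.06 rad) or (x of board_c in the frame of station_2 between -0.0035 and 0.0035 m and y of board_c in the frame of station_2 between -0.012 and 0.012 m and z of board_c in the frame of station_2 between -0.003 and 0.0045 m and angle between the x axis of board_c and the x axis of station_2, either way round below 0.1 rad and angle between board_c's own z axis and vertical below 0.06 rad) or (x of board_c in the frame of station_3 between -0.0035 and 0.0035 m and y of board_c in the frame of station_3 between -0.012 and 0.012 m and z of board_c in the frame of station_3 between -0.003 and 0.0045 m and angle between the x axis of board_c and the x axis of station_3, either way round below 0.1 rad and angle between board_c's own z axis and vertical below 0.06 rad)) and x of board_d in the frame of rack_top between -0.155 and 0.155 m and y of board_d in the frame of rack_top between -0.055 and 0.055 m and z of board_d in the frame of rack_top between -0.003 and 0.005 m and angle between each of board_d, board_e, sealed_board's own z axis and vertical below 0.06 rad and x of board_e in the frame of rack_top between -0.155 and 0.155 m and y of board_e in the frame of rack_top between -0.055 and 0.055 m and z of board_e in the frame of rack_top between -0.003 and 0.005 m and x of sealed_board in the frame of rack_top between -0.155 and 0.155 m and y of sealed_board in the frame of rack_top between -0.055 and 0.055 m and z of sealed_board in the frame of rack_top between -0.003 and 0.005 m and linear speed of each of board_a, board_b, board_c, board_d, board_e, sealed_board below 0.02 m/s and angular speed of each of board_a, board_b, board_c, board_d, board_e, sealed_board below 0.2 rad/s); the robot touches nothing.
It fails at once if the cup is moved more than 30 mm (distance of cup from where it was at the start of the episode above 0.03 m).
It fails at once if the bung red is moved more than 30 mm (distance of bung_red from where it was at the start of the episode above 0.03 m).
It fails at once if the bung black is moved more than 30 mm (distance of bung_black from where it was at the start of the episode above 0.03 m).
It fails at once if the wedge is moved more than 30 mm (distance of wedge from where it was at the start of the episode above 0.03 m).
Of board_a, board_b, board_c only 2 to 3 are there at a start; the rules pass over those that are not, and their reading is None.
Of board_d, board_e only 1 to 2 are there at a start; the rules pass over those that are not, and their reading is None.
At some moment in a run one of board_a, board_b, board_c, board_d, board_e may be knocked a few centimetres aside while the robot is not near it.
It also fails if it takes over 210 s, if anything falls off the work surface, if the arm or the gripper's body presses on something with over 40 N, if the wrist force passes 120 N, or if a joint passes its speed limit or range.

### The arm

A 6-joint arm with a two-finger parallel gripper is mounted at the origin on a cart in front of the work surface, level with it; the furniture and walls round the work are solid. World frame = base frame: x ahead of the robot, y to its left, z up, the work surface at z = 0. Lengths are in m, angles in rad, forces in N, time in s.
With the tool pointing down it reaches from about 0.3 to 0.85 m from the base axis. Payload 5.4 kg.
Tool frame: the origin (TCP) lies between the finger pads; the fingertips stand 19 mm ahead of it and the grasp point (between the pads) is the TCP; z points along the fingers, y is the line along which they close (so a half turn about z gives the same grasp; the last joint's range is limited). The gripper opens to 85 mm and grips with 20 to 120 N. Pads are 22 mm wide; open, the fingers measure 114 mm over their backs; the gripper's body (76 mm by 85 mm) begins 54 mm behind the grasp point. The pads swing forward as they close: fully open they stand 13 mm farther back than shut.
Start: joints at [1.113, 0.158, 1.597, -0, 1.386, -0.21], TCP at [0.141, 0.557, 0.25] pointing down, gripper open.
Joint ranges: [-2.91, 2.91], [-0.94, 2.29], [0.18, 2.7], [-1.29, 4.43], [0.17, 2.64], [-3, 3]. Speed limits (rad/s): [2.57, 2.57, 3.14, 3.14, 3.14, 3.14].

### API

Orientations are given as a unit quaternion [w, x, y, z].
In Python, from rig import env, capture gives the robot as it stands. Calls block until the motion is done:
- env.movep(position, orientation): joint-space move of the TCP to a pose.
- env.line_to(position, orientation=None, v=0.15, force_limit=None): straight line of the TCP; orientation=None keeps the orientation; v is the mean speed in m/s. With force_limit (N) it stops when the force on the tool has changed by that much, and returns True; else False.
- env.goto_joints(angles): joint-space move.
- env.gripper_to(opening, newtons=None): finger opening in m; newtons is the grip in N (None keeps the last); returns when the fingers have stopped.
- env.hold(seconds).
- env.solve_ik(position, orientation): joint angles nearest the present ones, or None.
- env.read_state(): the state.
- capture(name): name is "side" or "top" or "wrist"; returns a dict with "frame" (420x560x3 uint8, red, green, blue), "fx", "fy", "cx", "cy" (pixels), "R" (3x3) and "t" (3): a world point X has camera coordinates R X + t; the wrist camera has in their place "tool_from_camera" (4x4, takes a point from camera to tool coordinates, whose origin is the TCP and whose axes are the flange's). Camera axes: x right, y down, z forward; pixel columns grow to the right and rows downward; lengths in m; the calibration is good to about 2 mm. A picture is of the moment at which its call begins: read the wrist's pose just before it. There is no depth.
A pose or a line that the arm cannot do raises env.IKError and nothing moves.
- env.finish_job(): hands the job in; it is judged then, once.
The state is a dict: "time": time; "q": joint angles; "qvel": joint speeds; "effort": joint torques, N m; "tool_pos": TCP position; "eef_rot": TCP orientation; "ft_force": force on the tool from outside, world axes, zero at the start; "ft_torque": the same for the moment, N m; "finger_gap": finger opening in m; "grasp_force": force on a finger pad.
Only numpy, scipy, OpenCV 4.12 (cv2) and the standard library are available. Lean on these libraries where they do the work, as an engineer would, in place of code of your own. Each camera call takes 0.05 s, during which the arm holds its last target. There are 200 camera calls.

## Working session

There is one attempt and no reset: what is moved stays moved. The work goes in short steps, each a Python script; the robot and the scene stay as the last script left them, time stands still between calls to the robot, and variables do not carry over. Pictures are saved under pics/ and viewed, at most 14 in all, crops included, and the job is handed in when it is done.

```bash
ls; mkdir -p pics; python3 - <<'E'
from rig import env, capture
import cv2,json,numpy as np
s=env.read_state();print(s)
for n in("top","side"):
    c=capture(n);cv2.imwrite(f"pics/{n}0.png",c["frame"][:,:,::-1]);print(n,c["fx"],c["cx"],c["cy"],np.round(c["R"],3).tolist(),c["t"])
E
```

```text
pics
{'time': 0.0, 'q': array([ 1.11293292e+00,  1.59076371e-01,  1.59826155e+00, -7.59614765e-06,
        1.38624630e+00, -2.10062704e-01]), 'qvel': array([-1.61779473e-04,  3.53751254e-05,  4.22569114e-04, -1.22809001e-03,
       -8.08940063e-04,  3.57973032e-04]), 'effort': array([-1.85021978e-03, -3.95986640e+01, -3.31438386e+01, -7.94410767e-05,
        8.22561735e-03,  2.01159247e-05]), 'tool_pos': array([0.14076632, 0.55689356, 0.24928686]), 'eef_rot': array([-3.22881569e-04,  1.23582832e-01,  9.92333760e-01, -9.41992637e-04]), 'ft_force': array([-0.61456256,  0.88993973, -0.42564257]), 'ft_torque': array([-0.01373804,  0.01377169, -0.02240789]), 'grasp_force': 0.0, 'finger_gap': 0.08555285243600615}
top 536.1248044317244 285.8529554119563 196.9853031928324 [[0.123, -0.992, 0.003], [-0.97, -0.121, -0.21], [0.209, 0.023, -0.978]] [-0.05710518  0.55557879  1.27676204]
side 400.4418312166417 279.1336763467381 208.61741357977147 [[-0.911, -0.413, -0.006], [-0.252, 0.569, -0.783], [0.326, -0.712, -0.622]] [0.5094437  0.18332822 0.82311431]
```

View pics/top0.png

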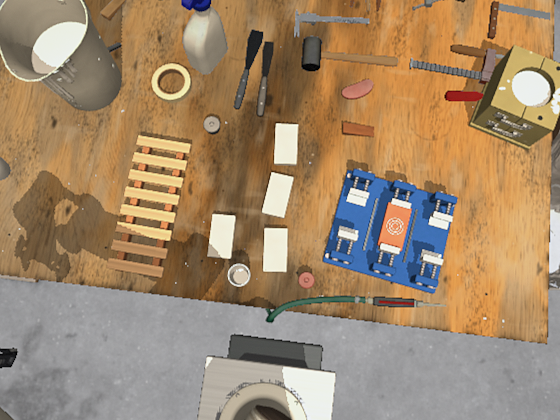

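View pics/side0.png

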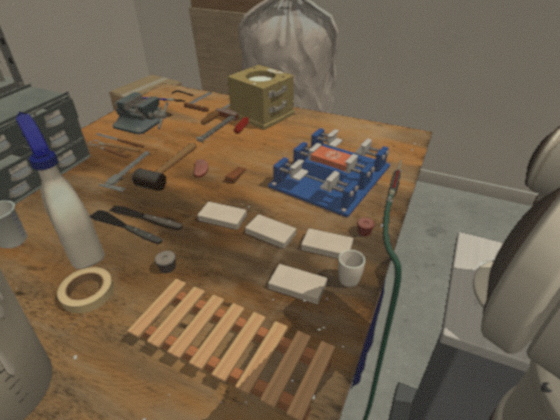

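The pictures show 4 white boards, at top-image pixels (286,143), (278,194), (222,236) and (275,250). The rack is near (150,205) and the vice near (392,230), with the brown board at (396,226). The cup is at (238,275), the red bung at (306,281), the black bung at (212,124) and the wedge at (357,129).

```bash
cat > h.py <<'E'
from rig import env, capture
import cv2,numpy as np
from scipy.spatial.transform import Rotation as Rot
def cam(name):
    s=env.read_state()
    c=capture(name)
    if "R" not in c:
        q=s["eef_rot"];Rt=Rot.from_quat([q[1],q[2],q[3],q[0]]).as_matrix()
        T=np.eye(4);T[:3,:3]=Rt;T[:3,3]=s["tool_pos"];T=T@np.array(c["tool_from_camera"])
        c["R"]=T[:3,:3].T;c["t"]=-T[:3,:3].T@T[:3,3]
    return c
def ray(c,uv,z):
    uv=np.atleast_2d(uv).astype(float)
    d=np.c_[(uv[:,0]-c["cx"])/c["fx"],(uv[:,1]-c["cy"])/c["fy"],np.ones(len(uv))]@c["R"]
    o=-c["R"].T@c["t"]
    return (o+d*((z-o[2])/d[:,2])[:,None])[:,:2]
def proj(c,X):
    p=c["R"]@np.array(X)+c["t"];return c["cx"]+c["fx"]*p[0]/p[2],c["cy"]+c["fy"]*p[1]/p[2]
def mask(c,kind):
    hsv=cv2.cvtColor(c["frame"],cv2.COLOR_RGB2HSV);h,s,v=cv2.split(hsv)
    m={"white":(s<75)&(v>150),"blue":(h>100)&(h<125)&(s>120)&(v>60),"brown":((h<11)|(h>172))&(s>130)&(v>150),
       "rack":(h>8)&(h<24)&(s>60)&(v>180)}[kind]
    return m.astype(np.uint8)*255
def rects(c,kind,z,amin,amax=1e9,close=0):
    """world rects (centre, dims long/short, yaw of long side) of blobs cast on plane z"""
    m=mask(c,kind)
    if close: m=cv2.morphologyEx(m,cv2.MORPH_CLOSE,np.ones((close,close)))
    out=[]
    for k in cv2.findContours(m,cv2.RETR_EXTERNAL,cv2.CHAIN_APPROX_NONE)[0]:
        if not amin<cv2.contourArea(k)<amax: continue
        w=ray(c,k[:,0,:]+0.0,z)
        (cx,cy),(a,b),ang=cv2.minAreaRect((w*1000).astype(np.float32))
        ang=np.deg2rad(ang)
        if a<b:a,b,ang=b,a,ang+np.pi/2
        ang=(ang+np.pi/2)%np.pi-np.pi/2
        out.append((cx/1000,cy/1000,a,b,ang,k[:,0].mean(0)))
    return out
def show(o):
    for r in o: print("x%.3f y%.3f  %.0fx%.0f yaw %.3f px %s"%(*r[:5],r[5].round()))
def boards(c,amin=300,amax=1e9,z=.02):
    return [r for r in rects(c,"white",z,amin,amax) if 95<r[2]<128 and 50<r[3]<75]
def quat(yaw,tilt=0):
    """board-frame x at yaw; tilt>0 lowers the +x end; tool y across board. Picks half turn by caller"""
    B=Rot.from_euler("z",yaw)*Rot.from_euler("y",tilt)
    return [B*Rot.from_euler("x",np.pi),B*Rot.from_euler("z",np.pi)*Rot.from_euler("x",np.pi)]
def wxyz(R): x,y,z,w=R.as_quat();return [w,x,y,z]
def best(pos,yaw,tilt=0):
    c=[]
    for i,R in enumerate(quat(yaw,tilt)):
        if i and tilt: R=Rot.from_euler("z",yaw)*Rot.from_euler("y",tilt)*Rot.from_euler("x",np.pi)*Rot.from_euler("z",np.pi)
        q=env.solve_ik(pos,wxyz(R))
        if q is not None: c.append((abs(q[5]),wxyz(R),q))
    return min(c,key=lambda t:t[0])[1] if c else None
def fz(n=20):
    a=[]
    for _ in range(n): env.hold(.02);a.append(env.read_state()["ft_force"][2])
    return np.mean(a)
E
python3 - <<'E'
from h import *
c=cam("top")
print("boards");show(boards(c))
print("blue");show(rects(c,"blue",.014,1500,close=15))
print("brown");show(rects(c,"brown",.075,400,close=7))
print("rack");show(rects(c,"rack",.038,80,3000))
for n,u in dict(cup=(238,275),red=(306,281),blk=(212,124),wedge=(357,129)).items(): print(n,ray(c,u,.03).round(3))
print("rackcorners",ray(c,[(139,136),(191,143),(162,276),(113,269)],.038).round(3).tolist())
print("lips",ray(c,[(357,196),(404,205-18),(442,219),(345,240),(385,257),(431,265)],.083).round(3).tolist())
print(capture("wrist")["tool_from_camera"].round(3), c["fx"])
E
```

```text
boards
x0.429 y0.023  111x60 yaw 0.123 px [275. 250.]
x0.447 y0.163  111x61 yaw 0.032 px [221. 236.]
x0.571 y0.035  111x60 yaw -0.108 px [277. 195.]
x0.710 y0.031  112x61 yaw 0.085 px [286. 143.]
blue
x0.519 y-0.261  290x256 yaw 1.412 px [391. 230.]
brown
x0.516 y-0.259  108x59 yaw -0.154 px [393. 229.]
rack
x0.379 y-0.198  72x44 yaw 1.224 px [363. 280.]
x0.388 y-0.139  48x38 yaw 0.283 px [337. 273.]
x0.325 y0.391  196x64 yaw 1.503 px [119. 267.]
x0.388 y0.358  136x23 yaw 1.531 px [139. 248.]
x0.523 y-0.266  111x60 yaw -0.162 px [394. 227.]
x0.565 y0.247  95x55 yaw 0.236 px [194. 183.]
x0.589 y0.535  130x41 yaw 0.160 px [ 85. 164.]
x0.565 y0.645  173x153 yaw -1.154 px [ 44. 169.]
x0.715 y0.330  53x37 yaw -0.028 px [172. 127.]
x0.735 y0.367  89x40 yaw -0.133 px [157. 117.]
x0.880 y-0.628  84x83 yaw -0.301 px [543. 113.]
x0.702 y0.730  190x83 yaw 0.034 px [ 20. 114.]
x0.876 y-0.073  151x73 yaw -0.010 px [330.  80.]
x0.910 y0.141  72x20 yaw 0.006 px [254.  66.]
x1.017 y-0.079  84x58 yaw -0.061 px [339.  38.]
x0.990 y0.469  170x77 yaw -0.291 px [142.  22.]
cup [[0.354 0.106]]
red [[ 0.361 -0.063]]
blk [[0.735 0.229]]
wedge [[ 0.768 -0.15 ]]
rackcorners [[0.676, 0.41], [0.674, 0.274], [0.329, 0.289], [0.33, 0.412]]
lips [[0.577, -0.161], [0.614, -0.274], [0.546, -0.371], [0.466, -0.143], [0.437, -0.242], [0.432, -0.352]]
[[ 0.    -0.95  -0.312  0.081]
 [ 1.     0.    -0.    -0.   ]
 [ 0.    -0.312  0.95  -0.123]
 [ 0.     0.     0.     1.   ]] 536.1248044317244
```

```bash
python3 - <<'E'
from h import *
print([ (y,t,best([.521,-.262,.08],y,t) is not None) for y in(-.159,) for t in(0,.28,-.28)])
q=best([.521,-.262,.25],-.159)
env.gripper_to(.085,60)
env.movep([.48,-.255,.25],q)
c=cam("wrist");cv2.imwrite("pics/w1.png",c["frame"][:,:,::-1])
show(rects(c,"brown",.075,2000,close=25));show(rects(c,"blue",.014,3000,close=41))
print(env.read_state()["time"],env.read_state()["q"].round(2))
E
```

```text
[(-0.159, 0, True), (-0.159, 0.28, True), (-0.159, -0.28, True)]
x0.501 y-0.257  311x263 yaw 1.411 px [281. 132.]
3.55 [-0.71  0.08  1.69  0.    1.38  1.02]
```

View pics/w1.png

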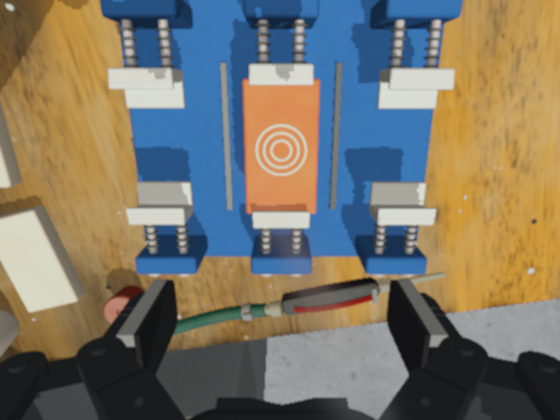

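The wrist view shows the brown board with its rings at (281,150). The middle lips lie at rows 64–84 and 212–228, and the empty stations are to the left (about x=155) and right (about x=410).

```bash
python3 - <<'E'
from h import *
c=cam("wrist")
print(ray(c,[(281,150)],.075).round(4))
# lip inner-edge midpoints at z=.083 (top of lip), left/mid/right
L=ray(c,[(147,89),(160,208),(281,84),(281,212),(418,89),(405,208)],.083);print(L.round(4).tolist())
for i in range(0,6,2):
    d=L[i]-L[i+1];print(L[i:i+2].mean(0).round(4),np.linalg.norm(d),np.arctan2(d[1],d[0]))
show(rects(c,"brown",.075,500,close=1))
E
```

```text
[[ 0.5123 -0.2591]]
[[0.5744, -0.1675], [0.4819, -0.1528], [0.5621, -0.267], [0.4627, -0.2512], [0.5425, -0.3677], [0.4501, -0.3531]]
[ 0.5281 -0.1602] 0.09358892713802197 -0.15726597698287026
[ 0.5124 -0.2591] 0.10063178443439352 -0.15830206379240777
[ 0.4963 -0.3604] 0.09360769013221774 -0.15678735909081531
```

```bash
cat >> h.py <<'E'
YV=-.158; SC=np.array([.5124,-.2591])
def station(i): return SC+i*.105*np.array([-np.sin(YV),np.cos(YV)])   # i=-1,0,1
def vpose(i,th,j,pz,g,dx=0,draw=0):
    """TCP with board +x end low by th, top corner at jaw face j (m), lower corner pz above ledge"""
    px=j-.02*np.sin(th)+dx
    x=px-(.055+draw)*np.cos(th)+g*np.sin(th); z=.055+pz+(.055+draw)*np.sin(th)+g*np.cos(th)
    s=station(i);return [s[0]+x*np.cos(YV),s[1]+x*np.sin(YV),z]
def vq(th,flip):
    R=Rot.from_euler("z",YV)*Rot.from_euler("y",th)*Rot.from_euler("x",np.pi)
    return wxyz(R*Rot.from_euler("z",np.pi) if flip else R)
def st(tag):
    s=env.read_state();print(tag,"t%.1f"%s["time"],s["tool_pos"].round(4),"F",s["ft_force"].round(1),"gap %.4f"%s["finger_gap"],"grip %.0f"%s["grasp_force"])
E
python3 - <<'E'
from h import *
flip=best([*station(0),.25],YV)==vq(0,True);print("flip",flip)
q0=vq(0,flip);g=.013
p=vpose(0,0,.055,0,g);print(p,station(0))
env.movep([p[0],p[1],.15],q0)
print(env.line_to(p,q0,v=.1,force_limit=15));st("down")
f0=fz()
env.gripper_to(.05,60);st("grip")
env.line_to(vpose(0,0,.069,.001,g),q0,v=.04);st("push")
for th in (4,8,12,16):
    t=np.deg2rad(th);env.line_to(vpose(0,t,.069,.001,g),vq(t,flip),v=.04);st(th)
t=np.deg2rad(16)
env.line_to(vpose(0,t,.069,.001,g,draw=.05),vq(t,flip),v=.08);st("draw")
p=env.read_state()["tool_pos"]
env.line_to([p[0],p[1],.22],q0,v=.15);st("up")
print("dF",fz()-f0)
c=cam("wrist");cv2.imwrite("pics/w2.png",c["frame"][:,:,::-1])
E
```

```text
flip False
[np.float64(0.5124), np.float64(-0.2591), np.float64(0.068)] [ 0.5124 -0.2591]
False
down t5.1 [ 0.513  -0.2595  0.0688] F [ 0.2 -0.2  0.5] gap 0.0849 grip 0
grip t5.8 [ 0.5127 -0.259   0.0685] F [0.8 1.3 3.5] gap 0.0589 grip 66
push t6.3 [ 0.5245 -0.2609  0.0685] F [-7.5  1.8  5.8] gap 0.0589 grip 67
4 t6.5 [ 0.5238 -0.2609  0.0716] F [-7.4  1.   4.6] gap 0.0587 grip 67
8 t6.8 [ 0.5237 -0.2608  0.0754] F [-8.8  1.2  4.3] gap 0.0592 grip 67
12 t7.0 [ 0.5239 -0.2608  0.0792] F [-8.1  1.8  5. ] gap 0.0587 grip 67
16 t7.3 [ 0.5244 -0.2609  0.0828] F [-8.1  1.3  3.3] gap 0.0588 grip 66
draw t8.0 [ 0.4793 -0.2539  0.0973] F [ 0.  -0.7 -2.3] gap 0.0586 grip 66
up t9.0 [ 0.4789 -0.2535  0.2188] F [ 0.  -0.6 -2.1] gap 0.0587 grip 66
dF -2.0050811720339365
```

View pics/w2.png

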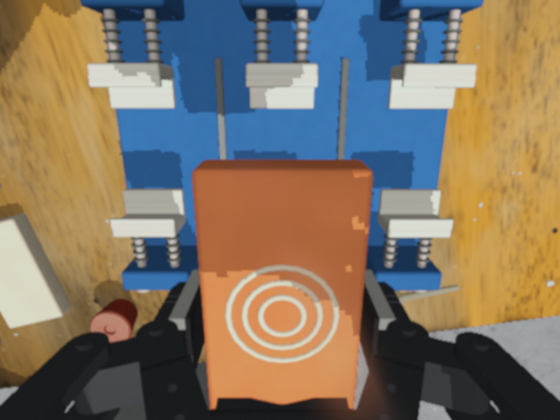

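The sealed board came out cleanly: it is level in the grip, and the middle station is empty (rings at (283,316)). Next I'll lay it on the rack and pick the first white board.

```bash
cat >> h.py <<'E'
RC=np.array([.502,.347]);RY=-.025
def place_rack(k,g):
    p=RC+k*.112*np.array([np.cos(RY),np.sin(RY)]);q=best([*p,.2],RY+np.pi/2)
    env.movep([*p,.2],q); env.line_to([*p,.038+g+.012],q,v=.15)
    hit=env.line_to([*p,.038+g-.004],q,v=.03,force_limit=4);env.hold(.1);st("rack hit %s"%hit)
    env.gripper_to(.08);env.line_to([*p,.2],q,v=.2);st("placed")
def pick(x,y,yaw):
    yaw=(yaw+np.pi/2)%np.pi-np.pi/2
    q=best([x,y,.2],yaw);R=Rot.from_quat([q[1],q[2],q[3],q[0]]).as_matrix()
    o=np.array([x,y])-.06*R[:2,0]
    env.movep([*o,.2],q);env.hold(.15)
    c=cam("wrist");b=boards(c,2000);show(b)
    b=min(b,key=lambda r:np.hypot(r[0]-x,r[1]-y))
    if np.hypot(b[0]-x,b[1]-y)>.04: raise SystemExit("far")
    x,y,yaw=b[0],b[1],b[4];q=best([x,y,.1],yaw)
    env.line_to([x,y,.1],q,v=.25); f0=fz(12)
    print("hit",env.line_to([x,y,.0145],q,v=.1,force_limit=12));env.hold(.1)
    env.gripper_to(.05,60);g=env.read_state()["tool_pos"][2];st("grip")
    env.line_to([x,y,.1],q,v=.15);env.hold(.2);w=f0-fz(12)
    print("weight N %.2f g %.4f"%(w,g));return w,g
def clip(i,g):
    flip=best([*station(i),.25],YV)==vq(0,True);t=np.deg2rad(16)
    a=vpose(i,t,.040,.002,g)
    env.movep([a[0],a[1],.22],vq(t,flip))
    print(env.line_to(a,v=.1,force_limit=12));st("low")
    env.line_to(vpose(i,t,.070,.002,g),v=.04);st("pushed")
    for th in (12,8,4,0):
        r=np.deg2rad(th);env.line_to(vpose(i,r,.070,.0005,g),vq(r,flip),v=.03);st(th)
    env.line_to(vpose(i,0,.0555,.0005,g),v=.04);env.hold(.2);st("centred")
    env.gripper_to(.08);env.hold(.1);p=vpose(i,0,.055,0,g);env.line_to([p[0],p[1],.2],v=.15);st("left")
E
python3 - <<'E'
from h import *
place_rack(1,.0135)
c=cam("top");cv2.imwrite("pics/t2.png",c["frame"][:,:,::-1]);b=boards(c);show(b)
b=min(b,key=lambda r:-r[1])
w,g=pick(b[0],b[1],b[4])
E
```

```text
rack hit True t13.2 [0.6144 0.3444 0.0524] F [ 0.2 -0.1  4.9] gap 0.0591 grip 70
placed t14.4 [0.6131 0.3439 0.1981] F [ 0.9  0.4 -0.5] gap 0.0800 grip 0
x0.212 y0.623  99x55 yaw 0.570 px [ 22. 309.]
x0.430 y0.023  108x60 yaw 0.123 px [275. 250.]
x0.447 y0.163  111x60 yaw 0.034 px [221. 236.]
x0.571 y0.035  111x60 yaw -0.108 px [277. 195.]
x0.710 y0.031  111x61 yaw 0.085 px [286. 143.]Traceback (most recent call last):
  File "<stdin>", line 5, in <module>
  File "h.py", line 82, in pick
    b=min(b,key=lambda r:np.hypot(r[0]-x,r[1]-y))
ValueError: min() iterable argument is empty
```

View pics/t2.png

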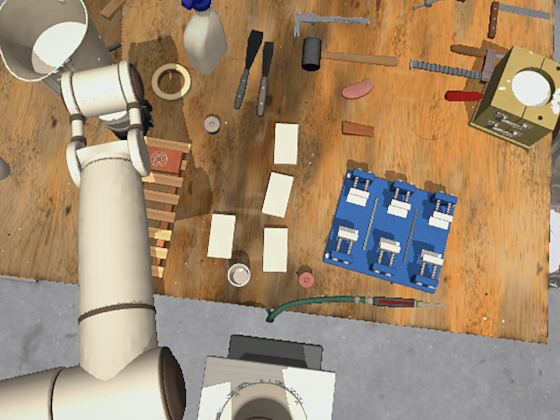

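The sealed board now lies on the rack at (160,160). The first "board" it chose was a spurious floor blob at (22,309), so I'll restrict the search region.

```bash
python3 - <<'E'
s=open('h.py').read()
s=s.replace("if 95<r[2]<128 and 50<r[3]<75]","if 95<r[2]<128 and 50<r[3]<75 and .33<r[0]<.85 and -.13<r[1]<.27]")
open('h.py','w').write(s)
E
python3 - <<'E'
from h import *
w,g=pick(.447,.163,.034)
E
```

```text
x0.564 y0.038  115x59 yaw -0.109 px [135. 238.]
x0.444 y0.164  109x59 yaw 0.032 px [282. 107.]
x0.426 y0.025  110x60 yaw 0.095 px [104.  76.]
hit False
grip t20.8 [0.4445 0.1638 0.0154] F [-0.6  1.3  5.1] gap 0.0583 grip 66
weight N 2.95 g 0.0154
```

It weighs about 2.95 N, so it is damp. It goes to the rack, then the next board gets picked.

```bash
python3 - <<'E'
from h import *
place_rack(0,.0154)
c=cam("top");b=boards(c);show(b)
b=min(b,key=lambda r:r[0])
w,g=pick(b[0],b[1],b[4])
if w<2.2: clip(1,g)
c=cam("top");cv2.imwrite("pics/t3.png",c["frame"][:,:,::-1])
c=cam("wrist");cv2.imwrite("pics/w3.png",c["frame"][:,:,::-1])
E
```

```text
rack hit True t25.2 [0.5024 0.3472 0.0534] F [0.6 0.8 5.7] gap 0.0587 grip 66
placed t26.5 [0.5011 0.3466 0.1983] F [-0.5 -0.1 -0.4] gap 0.0802 grip 0
x0.429 y0.023  111x60 yaw 0.123 px [275. 250.]
x0.571 y0.035  111x60 yaw -0.108 px [277. 195.]
x0.710 y0.031  112x61 yaw 0.085 px [286. 143.]
x0.426 y0.024  110x60 yaw 0.092 px [280. 113.]
hit False
grip t30.3 [0.4267 0.0243 0.0153] F [-1.1  0.6  5.4] gap 0.0589 grip 65
weight N 1.47 g 0.0153
True
low t33.6 [ 0.5142 -0.1529  0.0893] F [-0.   0.5  6.5] gap 0.0589 grip 65
pushed t34.5 [ 0.5429 -0.1574  0.0865] F [-8.   1.6  3.1] gap 0.0587 grip 65
12 t34.9 [ 0.5419 -0.1572  0.0814] F [-7.7  0.7  2.9] gap 0.0592 grip 65
8 t35.1 [ 0.5415 -0.1572  0.0777] F [-8.9  1.6  2.5] gap 0.0589 grip 65
4 t35.4 [ 0.5415 -0.1572  0.074 ] F [-8.6  1.9  2.7] gap 0.0584 grip 65
0 t35.7 [ 0.5419 -0.1573  0.0703] F [-8.6  1.1  5. ] gap 0.0589 grip 66
centred t36.4 [ 0.5295 -0.1553  0.0704] F [-0.   1.1 -4.5] gap 0.0587 grip 65
left t37.8 [ 0.5282 -0.1551  0.1988] F [-0.9  0.5 -0. ] gap 0.0801 grip 0
```

View pics/w3.png

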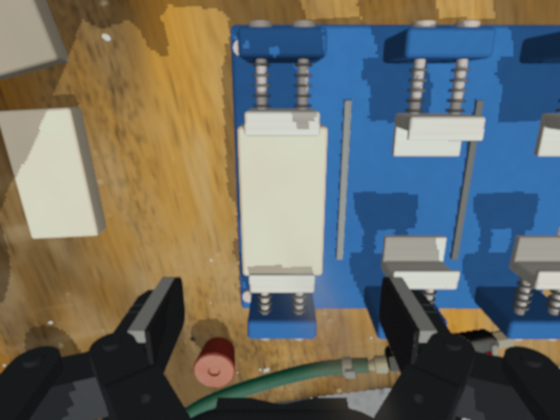

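That board is seated in the left station, centred at (283,200) under both lips. Two white boards are still to move.

```bash
python3 - <<'E'
from h import *
c=cam("top");b=[r for r in boards(c) if r[1]>-.08];show(b)
env.movep([.52,-.02,.22],vq(0,False))
b=min(b,key=lambda r:abs(r[0]-.57))
w,g=pick(b[0],b[1],b[4])
if w<2.2: clip(0,g)
else: place_rack(-1,g)
c=cam("wrist");cv2.imwrite("pics/w4.png",c["frame"][:,:,::-1])
E
```

```text
x0.571 y0.035  111x60 yaw -0.110 px [278. 195.]
x0.711 y0.032  108x59 yaw 0.084 px [286. 143.]
x0.567 y0.037  109x60 yaw -0.112 px [278. 114.]
hit False
grip t41.4 [0.5681 0.0366 0.0154] F [-1.3 -0.1  4.7] gap 0.0585 grip 66
weight N 1.88 g 0.0154
True
low t45.0 [ 0.4979 -0.2565  0.0894] F [0.  0.8 6.1] gap 0.0591 grip 67
pushed t45.9 [ 0.5265 -0.261   0.0866] F [-9.2  1.6  2.6] gap 0.0586 grip 66
12 t46.3 [ 0.5254 -0.2609  0.0815] F [-8.6  1.1  2.3] gap 0.0586 grip 66
8 t46.5 [ 0.525  -0.2608  0.0778] F [-9.3  1.1  2.3] gap 0.0586 grip 66
4 t46.8 [ 0.525  -0.2609  0.0741] F [-8.4  0.7  1.8] gap 0.0589 grip 66
0 t47.1 [ 0.5254 -0.2609  0.0704] F [-9.   1.5  4.4] gap 0.0585 grip 66
centred t47.8 [ 0.513  -0.259   0.0705] F [ 0.7  0.9 -4.7] gap 0.0589 grip 65
left t49.2 [ 0.5118 -0.2586  0.1987] F [0.3 0.6 0.6] gap 0.0801 grip 0
```

View pics/w4.png

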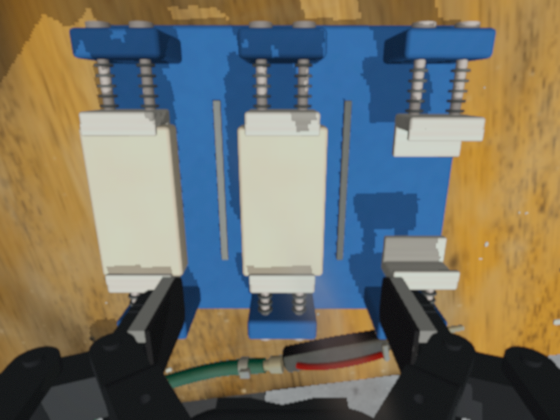

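Both boards are seated, at (137,200) and (283,200), and the right station is free. The last reading, 1.88 N, is a bit noisy, so the next board gets a longer weighing.

```bash
python3 - <<'E'
from h import *
c=cam("top");b=[r for r in boards(c) if r[1]>-.08];show(b)
env.movep([.52,-.02,.22],vq(0,False))
b=b[0]
w,g=pick(b[0],b[1],b[4])
x=[(lambda:(env.hold(.02),env.read_state()["ft_force"][2])[1])() for _ in range(60)]
print("held",np.mean(x),np.std(x), np.mean(x[:20]),np.mean(x[20:40]),np.mean(x[40:]));st("")
E
```

```text
x0.711 y0.032  108x60 yaw 0.065 px [286. 143.]
x0.706 y0.032  109x60 yaw 0.084 px [279. 114.]
hit False
grip t53.3 [0.7071 0.0323 0.0156] F [-0.  -0.7  4.2] gap 0.0585 grip 68
weight N 2.77 g 0.0156
held -2.2887498609822217 0.4851049210479431 -2.134179137963726 -2.3156263105598547 -2.4164441344230854
 t55.5 [0.7063 0.0323 0.1   ] F [-0.3  0.3 -2.2] gap 0.0586 grip 67
```

It weighs 2.3–2.8 N, so it is damp. That leaves two dry boards, both already in the vice, which matches the stated minimum of two.

```bash
python3 - <<'E'
from h import *
place_rack(-1,.0156)
p=env.read_state()["tool_pos"]
env.movep([.42,.08,.3],vq(0,False));env.hold(.5)
for n in("top","side"):
    c=cam(n);cv2.imwrite(f"pics/{n}5.png",c["frame"][:,:,::-1])
E
```

```text
rack hit True t58.7 [0.3904 0.35   0.0536] F [-0.6 -0.1  4.8] gap 0.0590 grip 68
placed t60.0 [0.3893 0.3494 0.1986] F [ 0.1 -0.1 -0.1] gap 0.0801 grip 0
```

View pics/top5.png

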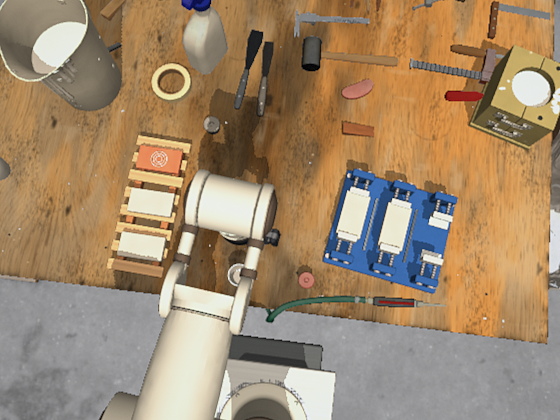

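View pics/side5.png

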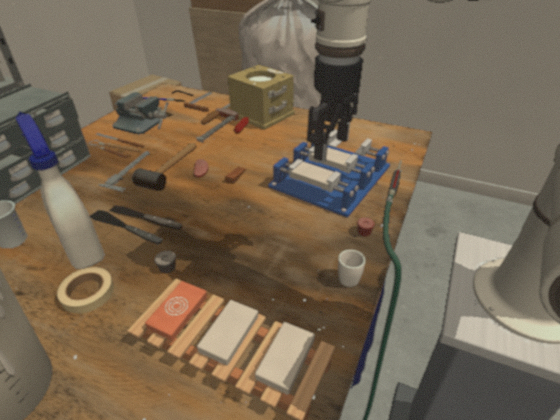

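The top view shows three boards flat on the rack: brown at (160,159), white at (150,203) and (142,246). Two white boards are clipped in the vice at (353,215) and (395,226), and the cup, bungs and wedge have not moved.

```bash
python3 -c "
from rig import env
print(env.finish_job())"
```

```text
the job is handed in; nothing more can be done
None
```

I handed in the job: the sealed board and the two damp boards lie flat on the rack, and the two dry boards are clipped in the left and middle vice stations; the hand-in returned no verdict, and one dry board's 1.88 N reading was borderline, called dry because at least two boards had to be.

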